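# Release the ratchet clamp and rack the bottle

## Task

The small bottle is locked in the ratchet clamp. Press the pawl's tail down gently, by feel and never with more than about 18 newtons, and keep it down until the sprung jaw has run all the way back; then lift the bottle out and stand it upright, fully down, in the empty well of the rack block. Do not push on the jaw, and do not pull the bottle out while it is still clamped; leave the other bottle, the cassette and the marker where they are.

Things in the scene. Friction and masses are not known exactly. Their poses are not given: they have to be found in the camera images.
- clamp: Ratchet clamp fixed to the bench: plate 84 x 245 x 10 mm. Origin on the bench; y along the clamp, z up. From +y to -y, all at x = 0: fixed V jaw, bottle (y = +55 mm), moving jaw, toothed wheel (60 mm diameter, y = -45), pawl pivot (y = -90), tail pad (y = -140). Jaws: 30 mm wide, tops 30 mm above the bench. A bracket 111 mm high with the stop pin stands at the wheel, to x = +34 mm.
- pawl: Sprung steel pawl, 10 mm wide, 115 mm long, along the clamp's y. Origin on its pivot, 73 mm above the bench. Its hook (+y end, 45 mm from the pivot) sits between the wheel's teeth; its tail (-y) ends in a pad. Pressing the tail down lifts the hook; the spring brings it back. How deep the hook sits differs from clamp to clamp and cannot be read from these poses: feel for it.
- pawl_pad (a point): Centre of the top of the tail pad: 24 mm (clamp x) by 22 mm (clamp y), 90 mm above the bench at rest. Press straight down: 4 N to start, about 0.6 N more per mm plus friction. The hook clears after 2 to 11 mm of pad travel; 1 to 2 mm later the pawl meets a hard stop, where force rises steeply. Hold it at that stop (12 to 16 N) while the jaw runs back; over about 18 N overloads it.
- jaw (a joint): Travel of the moving jaw in m: about 0 clamped, 0.018 fully back (toward the clamp's -y). A damped spring drives it and the wheel back in 2 to 4 s while the pawl is held off; if the pawl drops early it catches again at about 0.006 or 0.0125.
- bottle: The clamped bottle: body 29 mm diameter, 52 mm high, 18 mm cap to 56 mm; 40 to 85 g. Origin at the centre of its base, z up. It stands on the 10 mm plate between the jaws (tops 30 mm above the bench); nothing stands beside it in the clamp's x, so grasp the upper half of its body from above, closing the fingers along the clamp's x axis.
- rack: Grey rack block fixed to the bench, 60 x 116 x 30 mm, origin at the centre of its underside, y along its length. Two round wells of 36 mm diameter, 18 mm deep: the empty one at y = +28 mm, the other bottle's at y = -28 mm.
- well (a point): Centre of the floor of the empty well, 12 mm above the bench and 18 mm below the block's top.
- neighbour: The other bottle, of the same size (29 mm diameter, 56 mm high), standing in the other well, 56 mm from the empty one. Leave it alone.
- cassette: White test cassette lying on the bench, 70 x 20 x 5 mm. Leave it alone.
- marker: Marker pen lying on the bench, 140 mm long. Leave it alone.
Mind the look-alikes: they are no part of the job. What is shaped like the bottle but red is not meant.

How it is judged:
On the way, in this order (a step that is already met when the one before it is completed fails the run):
1. the pawl is pressed off the wheel by the fingers and the jaw starts to run back (contact force between the fingers and pawl above 2 N and value of joint jaw above 0.003 m), for 0.1 s.
2. the jaw is fully back (over 16 mm) (value of joint jaw above 0.016 m), for 0.2 s.
3. the bottle is lifted clear of the clamp (height (world z) of bottle above 0.035 m), for 0.1 s.
At the end, for the whole second after the job is handed in: The jaw is fully back (over 16 mm), and the bottle stands at rest upright (within 7 degrees) in the empty well, within 5 mm of its centre and with its base within 4 mm of the well's floor (value of joint jaw above 0.016 m and horizontal distance between bottle and well below 0.005 m and z of bottle in the frame of well below 0.004 m and angle between bottle's own z axis and vertical below 0.12 rad and linear speed of bottle below 0.02 m/s); the robot touches nothing.
It fails at once if the robot pushes on the pawl with more than 20 N (contact force between any of the fingers, the arm and pawl above 20 N).
It fails at once if the bottle is moved more than 15 mm while the jaw is not yet back (value of joint jaw below 0.016 m and distance of bottle from where it was at the start of the episode above 0.015 m).
It fails at once if the jaw is driven by force: the robot pushes on it with more than 10 N (contact force between any of the fingers, the arm and jaw above 10 N).
It fails at once if the other bottle, the cassette or the marker is moved more than 15 mm (distance of any of neighbour, cassette, marker from where it was at the start of the episode above 0.015 m).
It also fails if it takes over 64 s, if anything falls off the work surface, if the arm or the gripper's body presses on something with over 40 N, if the wrist force passes 120 N, or if a joint passes its speed limit or range.

## Robot

A 6-joint arm with a two-finger parallel gripper is mounted at the origin on a cart in front of the work surface, level with it; the furniture and walls round the work are solid. World frame = base frame: x ahead of the robot, y to its left, z up, the work surface at z = 0. Lengths are in m, angles in rad, forces in N, time in s.
With the tool pointing down it reaches from about 0.35 to 0.975 m from the base axis. Payload 4.9 kg.
Tool frame: the origin (TCP) lies at the very end of the fingers, on their centre line; the grasp point (between the pads) lies 19 mm behind it; z points along the fingers, y is the line along which they close (so a half turn about z gives the same grasp; the last joint's range is limited). The gripper opens to 85 mm and grips with 20 to 120 N. Pads are 22 mm wide; open, the fingers measure 114 mm over their backs; the gripper's body (76 mm by 85 mm) begins 54 mm behind the grasp point. The pads swing forward as they close: fully open they stand 13 mm farther back than shut.
Start: joints at [-1.226, 0.053, 1.613, -0, 1.476, -0.119], TCP at [0.28, -0.559, 0.231] pointing down, gripper open.
Joint ranges: [-3.01, 3.01], [-1.01, 2.22], [0.06, 2.58], [-1.02, 4.17], [0.09, 2.62], [-3.14, 3.14]. Speed limits (rad/s): [2.57, 2.57, 3.14, 3.14, 3.14, 3.14].

## Interface

Orientations are given as a rotation vector (axis times angle).
In Python, from station import ctrl gives the robot as it stands.
- The arm moves only by the tool jog_arm, never from a script. Its argument "plan" is a list of rows, each a list of 7 numbers: the shift along the tool's x, y, z in units of 0.02 m (1.0 is 0.02 m), then the turn, a rotation vector about the tool's x, y, z in units of 45 degrees (1.0 is 45 degrees), then the opening, from -1 (shut) to 1 (fully open). A call has 1 to 8 rows; each row shifts and turns the commanded pose from where the row before left it, along the tool's axes as they then stand; what a row does not reach is not made up. A row lasts 1/10 s, in which the tool goes at most 50 mm and 8.59 degrees, less where a joint would pass 70% of its speed; a pose out of reach is approached as far as the arm can. A call with a number of a shift or a turn outside -1 to 1 is refused whole. A call with a gripper value outside its range is refused whole. The fingers move at their own pace and stop on an object; "grip_force" is the grip in N (left out, the last holds). Time passes only in rows, so rows that do not move let the fingers close. It gives the time, the measured TCP pose, the force, the opening and the grip force at its end, in the units of the state.
- ctrl.get_obs(): the state, without advancing time (a new reading comes with each control period).
- ctrl.get_image(name): name is "scene" or "top"; returns (picture, depth): 420x560x3 uint8, red, green, blue; 420x560 float32, m along the optical axis (not along the pixel's ray), 0 where there is no reading.
- ctrl.camera_info(name): a dict with "camera_matrix" (3x3 intrinsics, pixels), "rvec" (rotation vector, rad) and "tvec" (3), from world to camera coordinates, as OpenCV has them. Camera axes: x right, y down, z forward; pixel columns grow to the right and rows downward; lengths in m; the calibration is good to about 2 mm. A picture is of the moment at which its call begins. camera_info takes no time and is no camera call.
- ctrl.finish_job(): hands the job in; it is judged then, once.
The state is a dict: "t": time; "q": joint angles; "dq": joint speeds; "effort": joint torques, N m; "tool_pos": TCP position; "tool_rot": TCP orientation; "contact_force": force on the tool from outside, world axes, zero at the start; "wrist_torque": the same for the moment, N m; "opening": finger opening in m; "grip_force": force on a finger pad.
Only numpy, scipy, OpenCV 4.12 (cv2) and the standard library are available. Lean on these libraries where they do the work, as an engineer would, in place of code of your own. Each camera call takes 0.05 s, during which the arm holds its last target. There are 200 camera calls.

## Working session

There is one attempt and no reset: what is moved stays moved. The work goes in short steps, Python scripts to look and compute and a tool call to move; the robot and the scene stay as the last step left them, time stands still between calls to the robot, and variables do not carry over. Pictures are saved under pics/ and viewed, at most 10 in all, crops included, and the job is handed in when it is done.

Besides the shell and the picture viewer there is one more tool, called after "Request:" by a JSON object that holds its "method" and its "body", one argument or row to a line. jog_arm: Moves the arm, as the interface text tells. Shifts and turns lie within -1 to 1; 1 stands for 0.02 m of shift or 45 degrees of turn. Its arguments: {"type":"object","properties":{"plan":{"type":"array"},"grip_force":{"type":"number"}},"required":["plan"]}

```bash
mkdir -p pics; python3 - <<'E'
from station import ctrl
import numpy as np,cv2
for n in("scene","top"):
    p,d=ctrl.get_image(n); np.savez(f"{n}0.npz",p=p,d=d,**ctrl.camera_info(n)); cv2.imwrite(f"pics/{n}0.png",p[:,:,::-1])
    i=ctrl.camera_info(n);R=cv2.Rodrigues(np.array(i["rvec"]))[0];print(n,i["camera_matrix"],-R.T@np.array(i["tvec"]).ravel(),R)
o=ctrl.get_obs();print(o)
E
```

```text
scene [[387.38398016   0.         274.11249564]
 [  0.         387.38398016 212.03772482]
 [  0.           0.           1.        ]] [-0.13067146  0.54516557  0.70168282] [[-0.53827352 -0.84275035 -0.00578607]
 [-0.52555706  0.34103005 -0.77941535]
 [ 0.65882578 -0.41649773 -0.62648084]]
top [[413.10646467   0.         282.66492625]
 [  0.         413.10646467 208.27494493]
 [  0.           0.           1.        ]] [0.39524602 0.11772537 1.22115589] [[ 0.02551652 -0.99932832 -0.02630238]
 [-0.99166458 -0.0219793  -0.12695776]
 [ 0.12629437  0.02932265 -0.99155933]]
{'t': 0.1, 'q': array([-1.22600009e+00,  5.32488049e-02,  1.61417363e+00, -1.85437088e-05,
        1.47600132e+00, -1.18998920e-01]), 'dq': array([-0.00030485, -0.00202494, -0.00161778, -0.00069152, -0.00098361,
       -0.00061058]), 'effort': array([-3.72502745e-04, -3.94902992e+01, -3.71364141e+01, -1.16494130e-04,
        3.92574730e-03, -4.86295676e-06]), 'tool_pos': array([ 0.27939281, -0.55843602,  0.2302019 ]), 'tool_rot': array([-3.05572924e+00, -7.21600687e-01,  3.52646391e-04]), 'contact_force': array([-0.12790871,  0.16467164,  0.0508479 ]), 'wrist_torque': array([0.03647396, 0.0132861 , 0.01810653]), 'grip_force': 0.0, 'opening': 0.08546223345304442}
```

View pics/scene0.png

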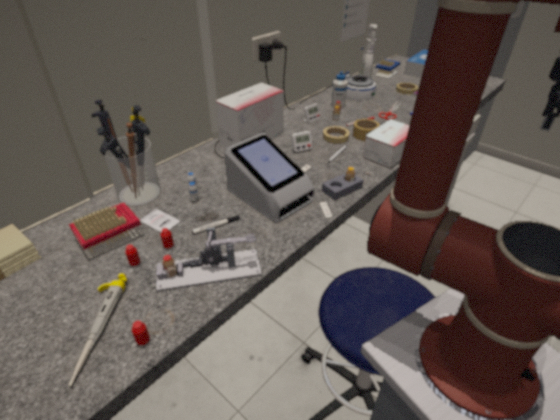

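View pics/top0.png

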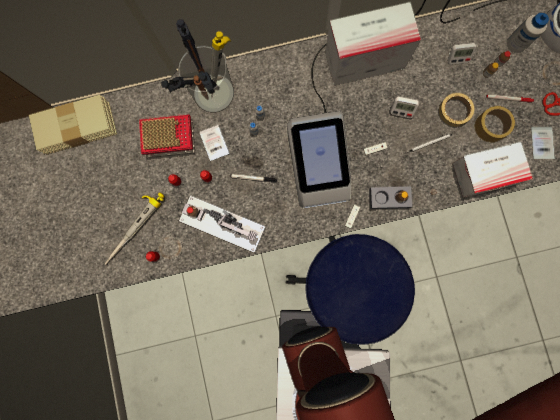

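The top view shows the clamp at (222,223), with its bottle end at about (192,211). The rack is at (391,197): the empty well is near (382,198) and the neighbour near (402,196). Red look-alikes are at (174,180), (206,175) and (152,256). Next I'll check a close crop.

```bash
python3 - <<'E'
import numpy as np,cv2
t=np.load("top0.npz")["p"][:,:,::-1];s=np.load("scene0.npz")["p"][:,:,::-1]
a=cv2.resize(t[190:256,172:272],(800,528),interpolation=cv2.INTER_CUBIC)
cv2.imwrite("pics/c1.png",a)
b=cv2.resize(s[225:295,145:270],(800,448),interpolation=cv2.INTER_CUBIC);cv2.imwrite("pics/c2.png",b)
c=cv2.resize(np.hstack([t[180:215,362:422],s[160:195,315:375]]),(800,233),interpolation=cv2.INTER_CUBIC);cv2.imwrite("pics/c3.png",c)
E
```

```text
(no output)
```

View pics/c1.png

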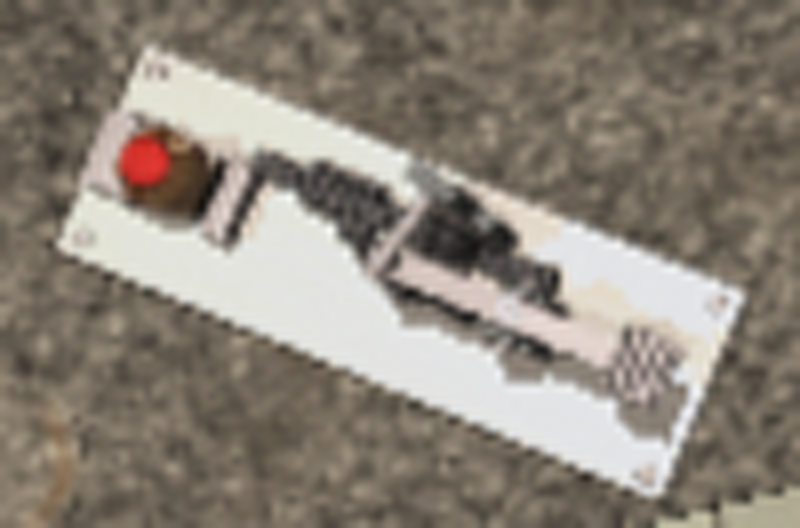

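View pics/c2.png

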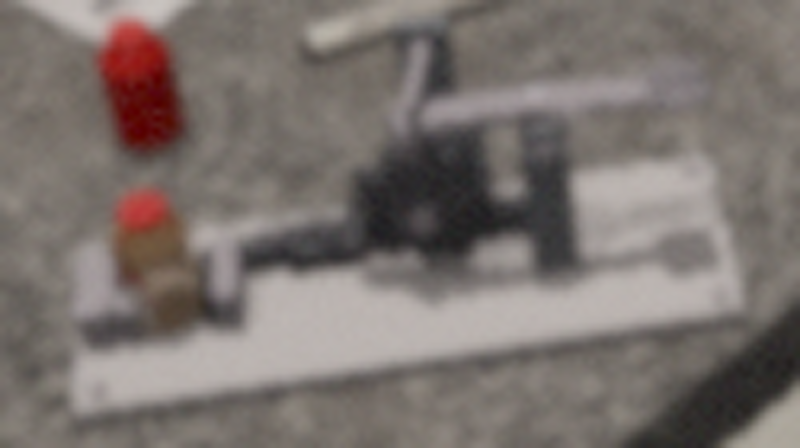

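View pics/c3.png

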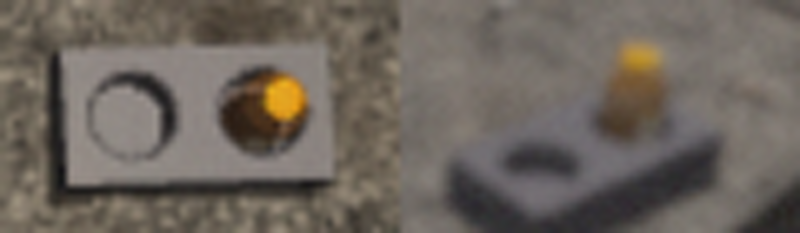

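The crops show a brown bottle with a red cap in the clamp, at top crop (150,165). The pad is at (650,360). The all-red bottles are decoys. The empty well is the left one, and the neighbour has an orange cap.

```bash
cat > h.py <<'E'
import numpy as np,cv2
class V:
    def __init__(s,n,f=None):
        z=np.load(f or f"{n}0.npz");s.p=z["p"];s.d=z["d"];s.K=z["camera_matrix"];s.R=cv2.Rodrigues(z["rvec"])[0];s.t=z["tvec"].ravel();s.c=-s.R.T@s.t;s.rv=z["rvec"]
    def ray(s,uv):
        uv=np.atleast_2d(uv).astype(float);return (np.c_[uv,np.ones(len(uv))]@np.linalg.inv(s.K).T)@s.R
    def on(s,uv,z):
        r=s.ray(uv);return s.c+r*((z-s.c[2])/r[:,2:])
    def px(s,X): return cv2.projectPoints(np.atleast_2d(X).astype(float),s.rv,s.t,s.K,None)[0].reshape(-1,2)
def big(m,win):
    x0,y0,x1,y1=win;k=np.zeros_like(m,np.uint8);k[y0:y1,x0:x1]=m[y0:y1,x0:x1]
    c=max(cv2.findContours(k,cv2.RETR_EXTERNAL,cv2.CHAIN_APPROX_NONE)[0],key=cv2.contourArea);return c.reshape(-1,2)
E
python3 - <<'E'
from h import *
def rect(P):
    (c,s,a)=cv2.minAreaRect((P[:,:2]*1000).astype(np.float32));b=cv2.boxPoints((c,s,a))/1000
    e=[b[1]-b[0],b[2]-b[1]];l=max(e,key=np.linalg.norm);l=l/np.linalg.norm(l);l*=np.sign(l[1]);return np.array(c)/1000,np.array(s),l
for n,w,wr in(("top",(172,190,272,256),(362,180,422,215)),("scene",(145,235,272,295),(315,170,370,205))):
    v=V(n);p=v.p.astype(int);hsv=cv2.cvtColor(v.p,cv2.COLOR_RGB2HSV)
    m=(p.min(2)>(165 if n=="top" else 120)).astype(np.uint8)
    c=big(m,w);h=cv2.convexHull(c).reshape(-1,2)
    C,s,l=rect(v.on(h,.01));print(n,"plate",C,s,l)
    X=np.array([l[1],-l[0]])
    for nm,y,z in(("bottlecaptop",.055,.066),("pad",-.14,.09)):
        print(nm,C+l*y,v.px(np.r_[C+l*y,z]))
    for nm,win,z in(("cap",(182,200,205,225) if n=="top" else (160,250,185,272),.066),("ncap",(393,185,412,205) if n=="top" else (340,160,362,180),.068)):
        hh=hsv[...,0];mm=((hsv[...,1]>190)&(hsv[...,2]>150)&((hh<25)|(hh>172))).astype(np.uint8)
        try:
            cc=big(mm,win);print(nm,cc.mean(0),len(cc),v.on(cc.mean(0),z))
        except Exception as e:print(e)
    if n=="top":
        g=((p.max(2)-p.min(2)<22)&(p.min(2)>92)&(p.max(2)<165)).astype(np.uint8)
        g=cv2.morphologyEx(g,cv2.MORPH_OPEN,np.ones((3,3)))
        c=cv2.convexHull(big(g,wr)).reshape(-1,2);print("rackpx",c.min(0),c.max(0));C,s,l=rect(v.on(c,.03));print("rack",C,s,l,"well",C+.028*l,v.px(np.r_[C+.028*l,.03]),"nb",C-.028*l)
E
```

```text
top plate [0.50081775 0.33429355] [244.7407074   82.21491241] [0.35840666 0.93356556]
bottlecaptop [0.52053012 0.38563965] [[199.92443557 214.11513218]]
pad [0.45064082 0.20359438] [[262.70729576 239.97173228]]
cap [189.71428571 209.85714286] 14 [[0.53201353 0.41536966 0.066     ]]
ncap [404.26666667 194.33333333] 15 [[ 0.58910306 -0.18834499  0.068     ]]
rackpx [371 186] [412 207]
rack [ 0.58853595 -0.16131479] [ 59.22683334 116.73133087] [-0.05185591  0.9986546 ] well [ 0.58708398 -0.13335246] [[381.68021287 196.72491939]] nb [ 0.58998792 -0.18927712]
scene plate [0.47860626 0.33712839] [261.86096191 100.90939331] [0.08523324 0.9963611 ]
bottlecaptop [0.48329409 0.39192825] [[185.75039486 265.91821016]]
pad [0.46667361 0.19763784] [[263.55382665 230.66021173]]
max() iterable argument is empty
ncap [350.5 169. ] 2 [[ 0.58504961 -0.1816739   0.068     ]]
```

```bash
python3 - <<'E'
from h import *
v=V("top");s=V("scene")
C=np.array([.50082,.33429]);l=np.array([.3584,.9336]);x=np.array([l[1],-l[0]]);O=C+.032*l
print("O",O,"pad",O-.14*l,"px",v.px(np.r_[O-.14*l,.09]),s.px(np.r_[O-.14*l,.09]),"c1px",(v.px(np.r_[O-.14*l,.09])-[172,190]+.5)*8-.5,"c2px",(s.px(np.r_[O-.14*l,.09])-[145,225]+.5)*6.4)
print(v.on([[253,234.7]],.09))
# depth of pad and cap
for u,w in((253,235),(252,234),(190,210)): print(v.d[w-1:w+2,u-1:u+2], (v.c+v.ray([[u,w]])*v.d[w,u]))
for nm,y,z in (("cap",.055,.066),):
  print(s.px(np.r_[O+y*l,z]),(s.px(np.r_[O+y*l,z])-[145,225]+.5)*6.4)
# target tool orientation: tool z down, tool y along clamp x
for ang in [0]:
  for sg in(1,-1):
    Y=sg*np.r_[x,0];Z=np.r_[0,0,-1];R=np.c_[np.cross(Y,Z),Y,Z];print(cv2.Rodrigues(R)[0].ravel())
    R0=cv2.Rodrigues(np.array([-3.05572924e+00,-7.21600687e-01,0]))[0]
    print("rel",np.degrees(cv2.Rodrigues(R0.T@R)[0].ravel()))
print(R0)
E
```

```text
O [0.5122888 0.3641652] pad [0.4621128 0.2334612] px [[251.97669007 235.52113447]] [[251.45361099 237.29494209]] c1px [[643.31352059 367.66907575]] c2px [[684.50311032  81.88762935]]
[[0.4644316  0.23072613 0.09      ]]
[[1.1352079 1.1310041 1.1360863]
 [1.1339449 1.132914  1.135193 ]
 [1.1330427 1.1325095 1.1311318]] [[0.46357024 0.23063374 0.09063936]]
[[1.134172  1.1371851 1.1367807]
 [1.1331073 1.1352079 1.1310041]
 [1.1354676 1.1339449 1.132914 ]] [[0.46636353 0.23366889 0.08877143]]
[[1.1750411 1.1714467 1.1717317]
 [1.168831  1.1731032 1.1749934]
 [1.1698806 1.1697593 1.1722007]] [[0.53183007 0.41498112 0.06425377]]
[[167.87461986 256.91734307]] [[149.59756708 207.47099568]]
[2.58908916 1.77938802 0.        ]
rel [ -0.08780793  -0.06034724 -42.42506884]
[ 1.77938802 -2.58908916  0.        ]
rel [-7.59533596e-02  1.10515536e-01  1.37574872e+02]
[[ 8.94360488e-01  4.47346781e-01 -4.17681252e-04]
 [ 4.47346781e-01 -8.94358837e-01  1.76873559e-03]
 [ 4.17681252e-04 -1.76873559e-03 -9.99998349e-01]]
```

Request:
{"method": "jog_arm", "body": {
  "plan": [
    [0,0,0,0,0,-0.1885,-1],
    [0,0,0,0,0,-0.1885,-1],
    [0,0,0,0,0,-0.1885,-1],
    [0,0,0,0,0,-0.1885,-1],
    [0,0,0,0,0,-0.1885,-1],
    [1,-0.14,0,0,0,0,-1],
    [1,-0.14,0,0,0,0,-1],
    [1,-0.14,0,0,0,0,-1]
  ]
}}

```text
t: 0.9
tool_pos: [0.2931, -0.499, 0.2305]
tool_rot: [-2.589, -1.778, -0.001]
contact_force: [-0.8, 0.0, 0.4]
opening: 0.0001
grip_force: 0.0
```

Request:
{"method": "jog_arm", "body": {
  "plan": [
    [1,-0.14,0,0,0,0,-1],
    [1,-0.14,0,0,0,0,-1],
    [1,-0.14,0,0,0,0,-1],
    [1,-0.14,0,0,0,0,-1],
    [1,-0.14,0,0,0,0,-1],
    [1,-0.14,0,0,0,0,-1],
    [1,-0.14,0,0,0,0,-1],
    [1,-0.14,0,0,0,0,-1]
  ]
}}

```text
t: 1.7
tool_pos: [0.3296, -0.3415, 0.2307]
tool_rot: [-2.589, -1.778, -0.0]
contact_force: [-0.1, -1.0, 0.2]
opening: 0.0001
grip_force: 0.0
```

Request:
{"method": "jog_arm", "body": {
  "plan": [
    [1,-0.14,0,0,0,0,-1],
    [1,-0.14,0,0,0,0,-1],
    [1,-0.14,0,0,0,0,-1],
    [1,-0.14,0,0,0,0,-1],
    [1,-0.14,0,0,0,0,-1],
    [1,-0.14,0,0,0,0,-1],
    [1,-0.14,0,0,0,0,-1],
    [1,-0.14,0,0,0,0,-1]
  ]
}}

```text
t: 2.5
tool_pos: [0.366, -0.1842, 0.2308]
tool_rot: [-2.589, -1.779, 0.0]
contact_force: [0.6, -0.2, -0.1]
opening: 0.0
grip_force: 0.0
```

Request:
{"method": "jog_arm", "body": {
  "plan": [
    [1,-0.14,0,0,0,0,-1],
    [1,-0.14,0,0,0,0,-1],
    [1,-0.14,0,0,0,0,-1],
    [1,-0.14,0,0,0,0,-1],
    [1,-0.14,0,0,0,0,-1],
    [1,-0.14,0,0,0,0,-1],
    [1,-0.14,0,0,0,0,-1],
    [1,-0.14,0,0,0,0,-1]
  ]
}}

```text
t: 3.3
tool_pos: [0.4025, -0.0269, 0.2308]
tool_rot: [-2.589, -1.779, 0.001]
contact_force: [0.1, 0.3, -0.7]
opening: 0.0004
grip_force: 0.0
```

Request:
{"method": "jog_arm", "body": {
  "plan": [
    [1,-0.14,0.3,0,0,0,-1],
    [1,-0.14,0.3,0,0,0,-1],
    [1,-0.14,0.3,0,0,0,-1],
    [1,-0.14,0.3,0,0,0,-1],
    [1,-0.14,0.4,0,0,0,-1],
    [1,-0.14,0.4,0,0,0,-1],
    [0,0,0.4,0,0,0,-1],
    [0,0,0,0,0,0,-1]
  ]
}}

```text
t: 4.1
tool_pos: [0.4288, 0.0902, 0.1815]
tool_rot: [-2.587, -1.78, 0.005]
contact_force: [-0.6, -0.0, -0.2]
opening: -0.0
grip_force: 0.0
```

Request:
{"method": "jog_arm", "body": {
  "plan": [
    [1,-0.13,0.3,0,0,0,-1],
    [1,-0.13,0.3,0,0,0,-1],
    [1,-0.13,0.3,0,0,0,-1],
    [1,-0.13,0.3,0,0,0,-1],
    [1,-0.13,0.3,0,0,0,-1],
    [1,-0.13,0.3,0,0,0,-1],
    [1,-0.13,0.3,0,0,0,-1],
    [0.26,0,0.3,0,0,0,-1]
  ]
}}

```text
t: 4.9
tool_pos: [0.4657, 0.2327, 0.1355]
tool_rot: [2.589, 1.78, 0.001]
contact_force: [0.1, -0.5, 0.3]
opening: 0.0006
grip_force: 0.0
```

Request:
{"method": "jog_arm", "body": {
  "plan": [
    [0,0,0.4,0,0,0,-1],
    [0,0,0.4,0,0,0,-1],
    [0,0,0.4,0,0,0,-1],
    [0,0,0,0,0,0,-1],
    [0,0,0,0,0,0,-1]
  ]
}}

```text
t: 5.4
tool_pos: [0.4649, 0.2318, 0.111]
tool_rot: [-2.59, -1.778, 0.001]
contact_force: [-0.8, -0.3, 0.7]
opening: 0.0003
grip_force: 0.0
```

```bash
python3 - <<'E'
from station import ctrl
import numpy as np,cv2
s,_=ctrl.get_image("scene");t,_=ctrl.get_image("top")
a=cv2.resize(s[190:295,145:285],(560,420),interpolation=cv2.INTER_CUBIC);b=cv2.resize(t[190:260,190:290],(560,392),interpolation=cv2.INTER_CUBIC)
cv2.imwrite("pics/p1.png",cv2.resize(np.hstack([a[:392],b]),(800,280))[:,:,::-1])
print(ctrl.get_obs())
E
```

```text
{'t': 5.5, 'q': array([ 3.19703364e-01, -9.39684584e-02,  1.96401510e+00, -4.72897166e-06,
        1.27069804e+00,  6.86815456e-01]), 'dq': array([ 0.00409893, -0.000807  , -0.00523467, -0.00135136, -0.00085176,
        0.00166049]), 'effort': array([-5.28627459e-02, -2.99579465e+01, -3.40318787e+01, -2.64204005e-03,
        8.11368664e-03, -7.78434878e-04]), 'tool_pos': array([0.46540412, 0.23223596, 0.11177113]), 'tool_rot': array([2.58939658e+00, 1.77851554e+00, 1.27725892e-03]), 'contact_force': array([-0.03766381,  0.05378987,  0.35810798]), 'wrist_torque': array([0.00538762, 0.00220991, 0.0130167 ]), 'grip_force': 0.0, 'opening': 0.00014394664238494783}
```

View pics/p1.png

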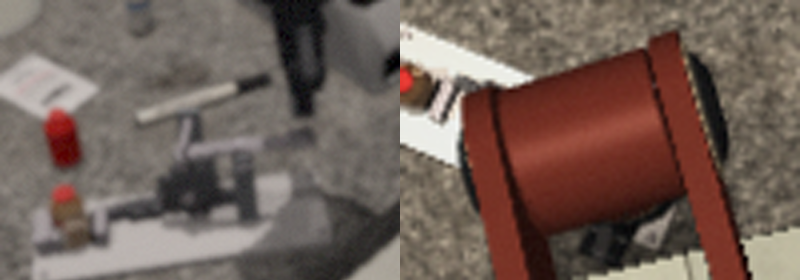

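Left panel: the closed fingers, tip at about (303,112), hang just over the pad at (295,135), clear of the bracket. Now I'll press down by feel.

Request:
{"method": "jog_arm", "body": {
  "plan": [
    [0,-0.1,0.2,0,0,0,-1],
    [0,0,0.2,0,0,0,-1],
    [0,0,0.2,0,0,0,-1],
    [0,0,0.2,0,0,0,-1],
    [0,0,0,0,0,0,-1]
  ]
}}

```text
t: 6.0
tool_pos: [0.4626, 0.2329, 0.0943]
tool_rot: [-2.589, -1.779, 0.003]
contact_force: [-0.6, -0.0, -0.1]
opening: -0.0002
grip_force: 0.0
```

Request:
{"method": "jog_arm", "body": {
  "plan": [
    [0,0,0.05,0,0,0,-1],
    [0,0,0.05,0,0,0,-1],
    [0,0,0.05,0,0,0,-1],
    [0,0,0,0,0,0,-1]
  ]
}}

```text
t: 6.4
tool_pos: [0.4632, 0.2331, 0.0922]
tool_rot: [-2.589, -1.779, 0.0]
contact_force: [-0.1, -0.4, -0.4]
opening: -0.0
grip_force: 0.0
```

Request:
{"method": "jog_arm", "body": {
  "plan": [
    [0,0,0.05,0,0,0,-1],
    [0,0,0.05,0,0,0,-1],
    [0,0,0,0,0,0,-1]
  ]
}}

```text
t: 6.7
tool_pos: [0.4631, 0.233, 0.0901]
tool_rot: [-2.589, -1.779, 0.0]
contact_force: [-0.1, 0.6, -0.1]
opening: 0.0001
grip_force: 0.0
```

Request:
{"method": "jog_arm", "body": {
  "plan": [
    [0,0,0.05,0,0,0,-1],
    [0,0,0.05,0,0,0,-1],
    [0,0,0,0,0,0,-1]
  ]
}}

```text
t: 7.0
tool_pos: [0.4633, 0.2328, 0.0893]
tool_rot: [2.589, 1.779, -0.001]
contact_force: [-3.3, -2.4, 6.7]
opening: -0.0003
grip_force: 3.3
```

Request:
{"method": "jog_arm", "body": {
  "plan": [
    [0,0,0.05,0,0,0,-1],
    [0,0,0,0,0,0,-1]
  ]
}}

```text
t: 7.2
tool_pos: [0.4632, 0.2326, 0.0884]
tool_rot: [2.588, 1.779, -0.002]
contact_force: [-3.8, -2.9, 8.4]
opening: -0.0001
grip_force: 3.8
```

Request:
{"method": "jog_arm", "body": {
  "plan": [
    [0,0,0.05,0,0,0,-1],
    [0,0,0,0,0,0,-1]
  ]
}}

```text
t: 7.4
tool_pos: [0.4631, 0.2323, 0.0874]
tool_rot: [2.588, 1.779, -0.003]
contact_force: [-4.3, -4.4, 7.2]
opening: -0.0002
grip_force: 4.1
```

Sideways drag is coming from the pad's arc, which moves toward -y as it goes down. I'll follow that arc.

Request:
{"method": "jog_arm", "body": {
  "plan": [
    [-0.05,0,0.025,0,0,0,-1],
    [0,0,0,0,0,0,-1]
  ]
}}

```text
t: 7.6
tool_pos: [0.4631, 0.2322, 0.0872]
tool_rot: [2.589, 1.779, 0.0]
contact_force: [-3.9, -2.2, 7.2]
opening: 0.0002
grip_force: 3.8
```

Request:
{"method": "jog_arm", "body": {
  "plan": [
    [-0.03,0,0.04,0,0,0,-1],
    [0,0,0,0,0,0,-1]
  ]
}}

```text
t: 7.8
tool_pos: [0.463, 0.2319, 0.0863]
tool_rot: [-2.589, -1.779, -0.001]
contact_force: [-2.9, -0.4, 7.0]
opening: 0.0004
grip_force: 3.5
```

Request:
{"method": "jog_arm", "body": {
  "plan": [
    [-0.015,-0.03,0.04,0,0,0,-1],
    [0,0,0,0,0,0,-1]
  ]
}}

```text
t: 8.0
tool_pos: [0.4628, 0.2318, 0.0858]
tool_rot: [2.589, 1.779, 0.003]
contact_force: [-2.2, -1.3, 7.5]
opening: 0.0
grip_force: 3.6
```

Request:
{"method": "jog_arm", "body": {
  "plan": [
    [-0.015,-0.03,0.04,0,0,0,-1],
    [0,0,0,0,0,0,-1]
  ]
}}

```text
t: 8.2
tool_pos: [0.4627, 0.2317, 0.0853]
tool_rot: [2.588, 1.778, 0.004]
contact_force: [-1.8, -2.1, 7.5]
opening: 0.0003
grip_force: 3.8
```

Request:
{"method": "jog_arm", "body": {
  "plan": [
    [-0.015,0,0.04,0,0,0,-1],
    [0,0,0,0,0,0,-1]
  ]
}}

```text
t: 8.4
tool_pos: [0.4627, 0.2315, 0.0848]
tool_rot: [2.588, 1.778, 0.005]
contact_force: [-1.7, -0.5, 8.7]
opening: -0.0
grip_force: 4.1
```

Request:
{"method": "jog_arm", "body": {
  "plan": [
    [-0.015,0,0.04,0,0,0,-1],
    [0,0,0,0,0,0,-1]
  ]
}}

```text
t: 8.6
tool_pos: [0.4628, 0.2315, 0.0846]
tool_rot: [2.589, 1.779, 0.006]
contact_force: [-2.3, -0.8, 10.4]
opening: 0.0002
grip_force: 5.3
```

Request:
{"method": "jog_arm", "body": {
  "plan": [
    [-0.015,0,0.03,0,0,0,-1],
    [0,0,0,0,0,0,-1]
  ]
}}

```text
t: 8.8
tool_pos: [0.4628, 0.2315, 0.0845]
tool_rot: [2.589, 1.779, 0.006]
contact_force: [-3.2, -0.9, 12.8]
opening: -0.0001
grip_force: 6.2
```

Request:
{"method": "jog_arm", "body": {
  "plan": [
    [-0.015,0,0.03,0,0,0,-1],
    [0,0,0,0,0,0,-1]
  ]
}}

```text
t: 9.0
tool_pos: [0.4629, 0.2314, 0.0843]
tool_rot: [2.589, 1.779, 0.007]
contact_force: [-3.8, -0.8, 13.5]
opening: 0.0001
grip_force: 7.2
```

The force is now rising steeply and the pad has nearly stopped at about 14 N. I'll hold here and check whether the jaw is running back.

Request:
{"method": "jog_arm", "body": {
  "plan": [
    [0,0,0,0,0,0,-1],
    [0,0,0,0,0,0,-1],
    [0,0,0,0,0,0,-1],
    [0,0,0,0,0,0,-1],
    [0,0,0,0,0,0,-1],
    [0,0,0,0,0,0,-1],
    [0,0,0,0,0,0,-1],
    [0,0,0,0,0,0,-1]
  ]
}}

```text
t: 9.8
tool_pos: [0.4628, 0.2314, 0.0843]
tool_rot: [2.589, 1.779, 0.007]
contact_force: [-4.5, 0.3, 13.9]
opening: 0.0
grip_force: 7.2
```

```bash
python3 - <<'E'
from station import ctrl
import numpy as np,cv2
s,_=ctrl.get_image("scene");o=np.load("scene0.npz")["p"]
w=[cv2.resize(k[240:285,150:230],(400,225),interpolation=cv2.INTER_CUBIC) for k in(o,s)]
cv2.imwrite("pics/j1.png",np.hstack(w)[:,:,::-1])
print(ctrl.get_obs()["contact_force"],ctrl.get_obs()["tool_pos"])
E
```

```text
[-4.12633514 -0.53530692 14.17688428] [0.46281425 0.23142943 0.08432922]
```

View pics/j1.png

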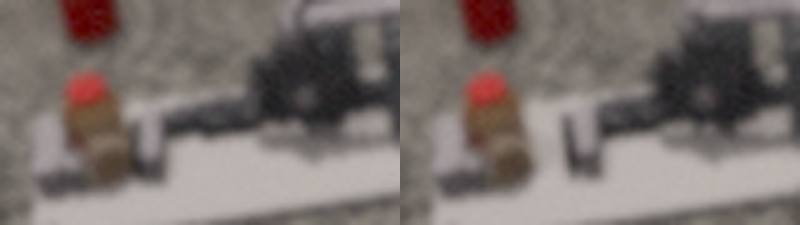

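The jaw has moved from about x=150 to x=185 in the crop, roughly 15 mm. I'll hold until it is surely all the way back.

Request:
{"method": "jog_arm", "body": {
  "plan": [
    [0,0,0,0,0,0,-1],
    [0,0,0,0,0,0,-1],
    [0,0,0,0,0,0,-1],
    [0,0,0,0,0,0,-1],
    [0,0,0,0,0,0,-1],
    [0,0,0,0,0,0,-1],
    [0,0,0,0,0,0,-1],
    [0,0,0,0,0,0,-1]
  ]
}}

```text
t: 10.65
tool_pos: [0.4628, 0.2314, 0.0843]
tool_rot: [2.589, 1.779, 0.007]
contact_force: [-4.6, -1.2, 14.5]
opening: 0.0001
grip_force: 7.2
```

Request:
{"method": "jog_arm", "body": {
  "plan": [
    [0,0,0,0,0,0,-1],
    [0,0,0,0,0,0,-1],
    [0,0,0,0,0,0,-1],
    [0,0,0,0,0,0,-1],
    [0,0,0,0,0,0,-1],
    [0,0,0,0,0,0,-1],
    [0,0,0,0,0,0,-1],
    [0,0,0,0,0,0,-1]
  ]
}}

```text
t: 11.45
tool_pos: [0.4628, 0.2314, 0.0843]
tool_rot: [2.589, 1.779, 0.007]
contact_force: [-4.7, -0.5, 13.6]
opening: -0.0002
grip_force: 7.2
```

Request:
{"method": "jog_arm", "body": {
  "plan": [
    [0,0,0,0,0,0,-1],
    [0,0,0,0,0,0,-1],
    [0,0,0,0,0,0,-1],
    [0,0,0,0,0,0,-1],
    [0,0,0,0,0,0,-1],
    [0,0,0,0,0,0,-1],
    [0,0,0,0,0,0,-1],
    [0,0,0,0,0,0,-1]
  ]
}}

```text
t: 12.25
tool_pos: [0.4628, 0.2314, 0.0843]
tool_rot: [2.589, 1.779, 0.007]
contact_force: [-5.2, -1.0, 15.1]
opening: 0.0
grip_force: 7.2
```

```bash
python3 - <<'E'
from station import ctrl
import numpy as np,cv2
from h import *
s,_=ctrl.get_image("scene");v=V("scene")
w=[cv2.resize(k[240:285,150:230],(400,225),interpolation=cv2.INTER_CUBIC) for k in(v.p,s)]
cv2.imwrite("pics/j2.png",np.hstack(w)[:,:,::-1])
# jaw shift: template match of jaw top patch
u=v.px([.5123+.3584*.035,.3642+.9336*.035,.03])[0];x,y=int(u[0]),int(u[1])
for d in(.012,.015,.018): print(d,v.px([.5123+.3584*(.035-d),.3642+.9336*(.035-d),.03])[0]-u)
T=v.p[y-6:y+9,x-2:x+8];r=cv2.matchTemplate(s[y-12:y+15,x-8:x+24],T,cv2.TM_CCOEFF_NORMED);print(u,cv2.minMaxLoc(r),"zero at (6,6)")
E
```

```text
0.012 [ 5.16029381 -0.76850819]
0.015 [ 6.4471435  -0.96015514]
0.018 [ 7.73270756 -1.15161061]
[179.22292044 266.44849346] (-0.5778867602348328, 0.9158730506896973, (6, 1), (14, 5)) zero at (6,6)
```

View pics/j2.png

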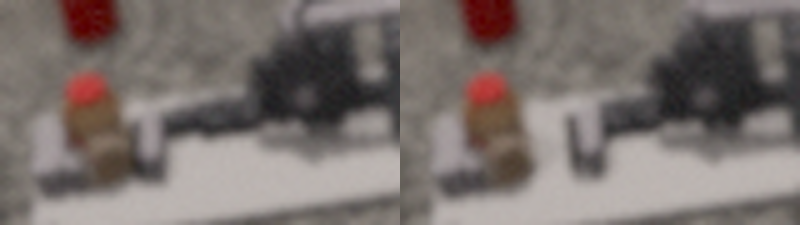

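The jaw shift is 8 px, about 18 mm, so it is fully back and the bottle hasn't moved. I'll retreat upward and go over to the bottle.

Request:
{"method": "jog_arm", "body": {
  "plan": [
    [0,0,-0.2,0,0,0,-1],
    [0,0,-0.6,0,0,0,-1],
    [0,0,-1,0,0,0,-1],
    [0,0,-1,0,0,0,-1],
    [0,0,-1,0,0,0,-1],
    [0.5,0,-0.3,0,0,0,-1],
    [1,0,0,0,0,0,-1],
    [1,0,0,0,0,0,-1]
  ]
}}

```text
t: 13.1
tool_pos: [0.479, 0.2777, 0.1624]
tool_rot: [2.59, 1.778, -0.0]
contact_force: [-0.8, 0.3, -0.7]
opening: -0.0001
grip_force: 0.0
```

Request:
{"method": "jog_arm", "body": {
  "plan": [
    [1,0,0,0,0,0,-1],
    [1,0,0,0,0,0,-1],
    [1,0,0,0,0,0,-1],
    [1,0,0,0,0,0,-1],
    [1,0,0,0,0,0,0.5],
    [1,0,0,0,0,0,0.5],
    [1,0,0,0,0,0,0.5],
    [0,0,0,0,0,0,0.5]
  ]
}}

```text
t: 13.9
tool_pos: [0.5289, 0.4095, 0.1612]
tool_rot: [-2.587, -1.781, 0.002]
contact_force: [-0.2, -1.0, 0.1]
opening: 0.0585
grip_force: 0.0
```

```bash
python3 - <<'E'
from station import ctrl
import numpy as np
o=ctrl.get_obs();p=o["tool_pos"];print(p,o["tool_rot"],o["opening"])
for T in((.532,.4155),):
  d=np.array(T)-p[:2];print("units X,Y",d@[.3584,.9336]/.02,d@[.9336,-.3584]/.02,"z to .034",(p[2]-.034)/.02)
E
```

```text
[0.52890524 0.40954055 0.1612463 ] [-2.58744608e+00 -1.78107787e+00  1.79336784e-03] 0.058453481124734114
units X,Y 0.333645375162113 0.03766976804166703 z to .034 6.362315097322059
```

Request:
{"method": "jog_arm", "body": {
  "plan": [
    [0.33,0.04,0.8,0,0,0,0.5],
    [0,0,1,0,0,0,0.5],
    [0,0,1,0,0,0,0.5],
    [0,0,1,0,0,0,0.5],
    [0,0,1,0,0,0,0.5],
    [0,0,1,0,0,0,0.5],
    [0,0,0.5,0,0,0,0.5],
    [0,0,0,0,0,0,0.5]
  ]
}}

```text
t: 14.7
tool_pos: [0.5302, 0.4121, 0.0333]
tool_rot: [-2.589, -1.778, 0.009]
contact_force: [1.3, 0.9, -0.1]
opening: 0.064
grip_force: 0.0
```

Request:
{"method": "jog_arm", "body": {
  "plan": [
    [0,0,0,0,0,0,-0.3],
    [0,0,0,0,0,0,-0.45],
    [0,0,0,0,0,0,-0.6],
    [0,0,0,0,0,0,-0.6],
    [0,0,0,0,0,0,-0.6],
    [0,0,0,0,0,0,-0.6]
  ],
  "grip_force": 25
}}

```text
t: 15.3
tool_pos: [0.5329, 0.4141, 0.0382]
tool_rot: [2.589, 1.779, 0.004]
contact_force: [-2.1, -1.2, 4.8]
opening: 0.0281
grip_force: 25.3
```

Request:
{"method": "jog_arm", "body": {
  "plan": [
    [0,0,-0.2,0,0,0,-0.7],
    [0,0,-0.4,0,0,0,-0.7],
    [0,0,-0.6,0,0,0,-0.7],
    [0,0,-1,0,0,0,-0.7],
    [0,0,-1,0,0,0,-0.7],
    [0,0,-1,0,0,0,-0.7],
    [0,0,-1,0,0,0,-0.7],
    [0,0,0,0,0,0,-0.7]
  ],
  "grip_force": 30
}}

```text
t: 16.1
tool_pos: [0.5342, 0.4149, 0.1456]
tool_rot: [2.589, 1.779, 0.012]
contact_force: [0.2, 0.9, 0.2]
opening: 0.0279
grip_force: 29.6
```

```bash
python3 - <<'E'
from station import ctrl
import numpy as np,cv2
from h import *
s,_=ctrl.get_image("scene");v=V("scene")
o=ctrl.get_obs();p=o["tool_pos"];print(p,o["opening"],o["grip_force"],o["contact_force"],o["q"])
u=v.px(p)[0].astype(int);print(u)
a=s[max(u[1]-70,0):u[1]+80,max(u[0]-90,0):u[0]+110]
cv2.imwrite("pics/g1.png",cv2.resize(a,(800,600),interpolation=cv2.INTER_CUBIC)[:,:,::-1])
W=np.array([.5871,-.1334]);d=W-p[:2];print("clamp-frame units X,Y",d@[.3584,.9336]/.02,d@[.9336,-.3584]/.02)
E
```

```text
[0.53326488 0.41427275 0.14326541] 0.028063224322870606 29.604970514774323 [-0.5406184   0.52062311 -0.21594003] [5.50364795e-01 2.29882348e-01 1.56776384e+00 7.71122955e-06
 1.33939393e+00 9.17093258e-01]
[161 231]
clamp-frame units X,Y -24.60063879384673 12.327319043426412
```

View pics/g1.png

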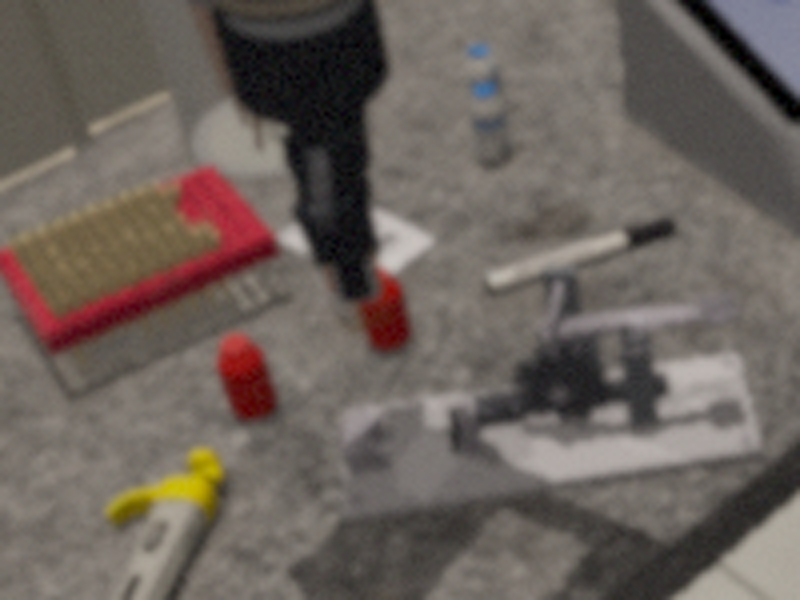

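The bottle is held, hanging just below the fingers at about (345,315), and the clamp is empty. I'll go to the rack by a path in front of the tablet.

Request:
{"method": "jog_arm", "body": {
  "plan": [
    [-0.5,0,-0.5,0,0,0,-0.7],
    [-1,0.1,-0.5,0,0,0,-0.7],
    [-1,0.1,-0.5,0,0,0,-0.7],
    [-1,0.1,-0.5,0,0,0,-0.7],
    [-1,0.1,-0.5,0,0,0,-0.7],
    [-1,0.1,0,0,0,0,-0.7],
    [-1,0.1,0,0,0,0,-0.7],
    [-1,0.1,0,0,0,0,-0.7]
  ]
}}

```text
t: 16.95
tool_pos: [0.4901, 0.2669, 0.1895]
tool_rot: [-2.589, -1.779, 0.004]
contact_force: [0.1, 0.2, -1.1]
opening: 0.0279
grip_force: 29.6
```

Request:
{"method": "jog_arm", "body": {
  "plan": [
    [-1,0.1,0,0,0,0,-0.7],
    [-1,0.1,0,0,0,0,-0.7],
    [-1,0.1,0,0,0,0,-0.7],
    [-1,0.1,0,0,0,0,-0.7],
    [-1,0.1,0,0,0,0,-0.7],
    [-1,0.1,0,0,0,0,-0.7],
    [-1,0.1,0,0,0,0,-0.7],
    [-1,0.1,0,0,0,0,-0.7]
  ]
}}

```text
t: 17.75
tool_pos: [0.4475, 0.1123, 0.1893]
tool_rot: [-2.589, -1.778, 0.003]
contact_force: [0.1, -0.4, -1.1]
opening: 0.0282
grip_force: 29.6
```

Request:
{"method": "jog_arm", "body": {
  "plan": [
    [-1,0.1,0,0,0,0,-0.7],
    [-1,0.1,0,0,0,0,-0.7],
    [-1,0.1,0,0,0,0,-0.7],
    [-1,0.1,0,0,0,0,-0.7],
    [-1,0.1,0,0,0,0,-0.7],
    [-1,0.1,0,0,0,0,-0.7],
    [-1,0.1,0,0,0,0,-0.7],
    [-1,0.1,0,0,0,0,-0.7]
  ]
}}

```text
t: 18.55
tool_pos: [0.4051, -0.0424, 0.1894]
tool_rot: [-2.588, -1.778, 0.002]
contact_force: [0.8, -0.3, -0.1]
opening: 0.0279
grip_force: 29.6
```

Request:
{"method": "jog_arm", "body": {
  "plan": [
    [0,0,0,0,0,-0.1776,-0.7],
    [0,0,0,0,0,-0.1776,-0.7],
    [0,0,0,0,0,-0.1776,-0.7],
    [0,0,0,0,0,0,-0.7],
    [0,0,0,0,0,0,-0.7]
  ]
}}

```text
t: 19.05
tool_pos: [0.4058, -0.0416, 0.1898]
tool_rot: [-2.166, -2.274, 0.001]
contact_force: [0.3, -1.2, -0.4]
opening: 0.0279
grip_force: 29.6
```

```bash
cat > rel.py <<'E'
from station import ctrl
import numpy as np,cv2,sys
o=ctrl.get_obs();p=o["tool_pos"];R=cv2.Rodrigues(o["tool_rot"])[0]
T=np.array([float(a) for a in sys.argv[1:4]]);print(o["t"],p,o["opening"],o["grip_force"],"F",o["contact_force"]);print(R.round(3));print("units",(R.T@(T-p)/.02).round(3))
E
python3 rel.py .5871 -.1334 .12
```

```text
19.05 [ 0.40577851 -0.04161588  0.18979591] 0.027948953213728766 29.599595367908478 F [ 0.26479947 -1.15103845 -0.4180783 ]
[[-0.049  0.999 -0.001]
 [ 0.999  0.049  0.   ]
 [ 0.    -0.001 -1.   ]]
units [-5.026  8.837  3.475]
```

Request:
{"method": "jog_arm", "body": {
  "plan": [
    [-1,0.84,0,0,0,0,-0.7],
    [-1,1,0,0,0,0,-0.7],
    [-1,1,0,0,0,0,-0.7],
    [-1,1,0,0,0,0,-0.7],
    [-1,1,0,0,0,0,-0.7],
    [-0.07,1,0,0,0,0,-0.7],
    [0,1,0,0,0,0,-0.7],
    [0,1,0,0,0,0,-0.7]
  ]
}}

```text
t: 19.85
tool_pos: [0.5688, -0.135, 0.1899]
tool_rot: [-2.166, -2.274, 0.001]
contact_force: [-0.6, -0.4, -0.8]
opening: 0.028
grip_force: 29.7
```

Request:
{"method": "jog_arm", "body": {
  "plan": [
    [0,1,0.5,0,0,0,-0.7],
    [0,0,1,0,0,0,-0.7],
    [0,0,1,0,0,0,-0.7],
    [0,0,1,0,0,0,-0.7],
    [0,0,1,0,0,0,-0.7],
    [0,0,0.6,0,0,0,-0.7],
    [0,0,0,0,0,0,-0.7],
    [0,0,0,0,0,0,-0.7]
  ]
}}

```text
t: 20.65
tool_pos: [0.5885, -0.1339, 0.089]
tool_rot: [2.164, 2.277, 0.0]
contact_force: [-0.3, -0.6, -0.2]
opening: 0.0275
grip_force: 29.8
```

```bash
python3 rel.py .587 -.1344 .039;python3 - <<'E'
from station import ctrl
import numpy as np,cv2
from h import *
p=ctrl.get_obs()["tool_pos"]
t,_=ctrl.get_image("top");s,_=ctrl.get_image("scene")
V0=V("scene");u=V0.px([.587,-.133,.05])[0].astype(int);w=V("top").px([.587,-.133,.05])[0].astype(int)
a=[cv2.resize(k[c[1]-30:c[1]+30,c[0]-40:c[0]+40],(400,300),interpolation=cv2.INTER_CUBIC) for k,c in((s,u),(t,w))]
cv2.imwrite("pics/w1.png",np.hstack(a)[:,:,::-1])
E
```

```text
20.65 [ 0.58850301 -0.13386101  0.08896369] 0.0274943961778093 29.769092202186584 F [-0.30078802 -0.64241028 -0.19981666]
[[-0.051  0.999  0.   ]
 [ 0.999  0.051 -0.   ]
 [-0.     0.    -1.   ]]
units [-0.023 -0.077  2.498]
```

View pics/w1.png

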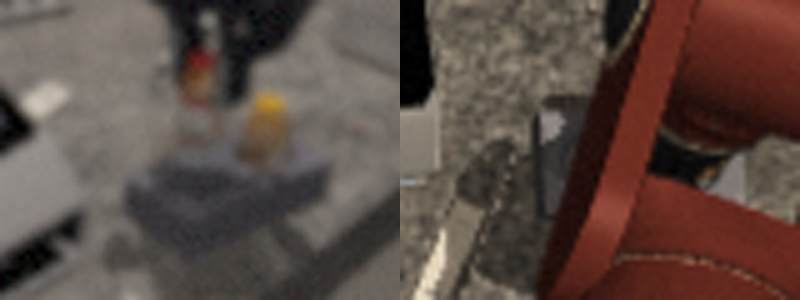

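The bottle with its red cap (left panel, about (198,75)) hangs upright over the empty well at (195,175), next to the neighbour at (268,120). I'll lower it, watching the force.

Request:
{"method": "jog_arm", "body": {
  "plan": [
    [0,-0.06,0.5,0,0,0,-0.7],
    [0,0,0.5,0,0,0,-0.7],
    [0,0,0.3,0,0,0,-0.7],
    [0,0,0.2,0,0,0,-0.7],
    [0,0,0.15,0,0,0,-0.7],
    [0,0,0.1,0,0,0,-0.7],
    [0,0,0.1,0,0,0,-0.7],
    [0,0,0,0,0,0,-0.7]
  ]
}}

```text
t: 21.55
tool_pos: [0.5871, -0.1338, 0.0515]
tool_rot: [-2.163, -2.278, 0.0]
contact_force: [0.3, -0.4, -0.3]
opening: 0.0279
grip_force: 29.8
```

Request:
{"method": "jog_arm", "body": {
  "plan": [
    [0,0,0.15,0,0,0,-0.7],
    [0,0,0.15,0,0,0,-0.7],
    [0,0,0.1,0,0,0,-0.7],
    [0,0,0,0,0,0,-0.7],
    [0,0,0,0,0,0,-0.7]
  ]
}}

```text
t: 22.05
tool_pos: [0.5871, -0.1338, 0.0435]
tool_rot: [-2.163, -2.278, 0.0]
contact_force: [-0.1, 0.0, 0.0]
opening: 0.0281
grip_force: 29.8
```

Clear of the rim, with no side load. I'll go on until it touches the floor.

Request:
{"method": "jog_arm", "body": {
  "plan": [
    [0,0,0.05,0,0,0,-0.7],
    [0,0,0.05,0,0,0,-0.7],
    [0,0,0,0,0,0,-0.7]
  ]
}}

```text
t: 22.35
tool_pos: [0.587, -0.1338, 0.0415]
tool_rot: [-2.163, -2.278, 0.0]
contact_force: [0.3, -0.5, 0.2]
opening: 0.0281
grip_force: 29.8
```

Request:
{"method": "jog_arm", "body": {
  "plan": [
    [0,0,0.05,0,0,0,-0.7],
    [0,0,0.03,0,0,0,-0.7],
    [0,0,0,0,0,0,-0.7]
  ]
}}

```text
t: 22.65
tool_pos: [0.5872, -0.1339, 0.0403]
tool_rot: [2.163, 2.278, -0.0]
contact_force: [-0.9, -0.2, 1.6]
opening: 0.0282
grip_force: 29.9
```

Request:
{"method": "jog_arm", "body": {
  "plan": [
    [0,0,0.03,0,0,0,-0.7],
    [0,0,0,0,0,0,-0.7]
  ]
}}

```text
t: 22.85
tool_pos: [0.5873, -0.134, 0.0403]
tool_rot: [2.163, 2.278, -0.0]
contact_force: [-2.7, 0.2, 4.2]
opening: 0.0278
grip_force: 30.3
```

Request:
{"method": "jog_arm", "body": {
  "plan": [
    [0,0,0,0,0,0,-0.2],
    [0,0,0,0,0,0,0.1],
    [0,0,0,0,0,0,0.3],
    [0,0,0,0,0,0,0.4],
    [0,0,0,0,0,0,0.4],
    [0,0,0,0,0,0,0.4]
  ]
}}

```text
t: 23.45
tool_pos: [0.5871, -0.1338, 0.0393]
tool_rot: [-2.163, -2.278, 0.0]
contact_force: [-0.3, -0.6, 0.7]
opening: 0.0596
grip_force: 0.0
```

Request:
{"method": "jog_arm", "body": {
  "plan": [
    [0,0,-0.2,0,0,0,0.4],
    [0,0,-0.5,0,0,0,0.4],
    [0,0,-1,0,0,0,0.4],
    [0,0,-1,0,0,0,0.4],
    [0,0,-1,0,0,0,0.4],
    [0,0,-1,0,0,0,0.4],
    [0,0,-1,0,0,0,0.4],
    [0,0,0,0,0,0,0.4]
  ]
}}

```text
t: 24.25
tool_pos: [0.5895, -0.1347, 0.1583]
tool_rot: [2.158, 2.273, 0.005]
contact_force: [0.6, -0.3, -0.2]
opening: 0.06
grip_force: 0.0
```

Request:
{"method": "jog_arm", "body": {
  "plan": [
    [0,-1,-0.5,0,0,0,0.4],
    [0,-1,0,0,0,0,0.4],
    [0,-1,0,0,0,0,0.4],
    [0,-1,0,0,0,0,0.4],
    [0,-1,0,0,0,0,0.4],
    [0,-1,0,0,0,0,0.4],
    [0,-1,0,0,0,0,0.4],
    [0,0,0,0,0,0,0.4]
  ]
}}

```text
t: 25.05
tool_pos: [0.4455, -0.1408, 0.1623]
tool_rot: [-2.164, -2.276, 0.001]
contact_force: [0.3, -0.1, 0.0]
opening: 0.0597
grip_force: 0.0
```

```bash
python3 - <<'E'
from station import ctrl
from h import *
print(ctrl.get_obs()["t"],ctrl.get_obs()["contact_force"])
W=[.587,-.1334]
for n in("scene","top"):
    p,d=ctrl.get_image(n);v=V(n);h=cv2.cvtColor(p,cv2.COLOR_RGB2HSV)
    u=v.px([*W,.068])[0].astype(int);nb=v.px([.59,-.1893,.068])[0].astype(int)
    print(n,"expected cap",u,"nb",nb)
    for nm,c,lo,hi in(("cap",u,0,8),("nb",nb,14,25)):
        m=((h[...,1]>(130 if n=="scene" else 180))&(h[...,2]>90)&(((h[...,0]>=lo)&(h[...,0]<=hi))|((nm=="cap")&(h[...,0]>172)))).astype(np.uint8)
        m[:c[1]-14]=0;m[c[1]+14:]=0;m[:,:c[0]-14]=0;m[:,c[0]+14:]=0
        y,x=np.nonzero(m)
        if len(x): print(nm,len(x),x.mean(),y.mean(),v.on([[x.mean(),y.mean()]],.066),"depthpt",v.c+v.ray([[x.mean(),y.mean()]])[0]*np.median(d[y,x]))
p,d=ctrl.get_image("scene");v=V("scene")
u=v.px([.5123+.3584*.035,.3642+.9336*.035,.03])[0];x,y=int(u[0]),int(u[1])
T=v.p[y-6:y+9,x-2:x+8];print(cv2.minMaxLoc(cv2.matchTemplate(p[y-12:y+15,x-8:x+24],T,cv2.TM_CCOEFF_NORMED)))
E
```

```text
25.05 [ 0.34624146 -0.07857725  0.02212764]
scene expected cap [337 173] nb [351 167]
cap 12 336.5 175.0 [[ 0.58491059 -0.12723317  0.066     ]] depthpt [ 0.5840922  -0.12646417  0.06672701]
nb 26 350.0 169.57692307692307 [[ 0.58567817 -0.18054615  0.066     ]] depthpt [ 0.58896207 -0.18387295  0.0630859 ]
top expected cap [384 194] nb [404 194]
cap 33 383.5151515151515 195.06060606060606 [[ 0.58613502 -0.13091687  0.066     ]] depthpt [ 0.58598861 -0.13072616  0.066886  ]
nb 38 403.9736842105263 194.39473684210526 [[ 0.5892471  -0.18805675  0.066     ]] depthpt [ 0.58900798 -0.18767984  0.06742383]
(-0.6652016043663025, 0.912874162197113, (5, 2), (14, 5))
```

The bottle is seated: its cap is at about 67 mm and within about 3 mm of the well centre. The jaw is still fully back, the neighbour is unmoved and the gripper is clear. Handing in.

```bash
python3 -c "
from station import ctrl
print(ctrl.finish_job())"
```

```text
the job is handed in; nothing more can be done
None
```

The job is handed in at about 25 s: the jaw is fully back and the bottle stands in the empty well, fully down and about 3 mm off centre by the cameras. The highest force I read on the pawl was about 16 N. No verdict was returned.

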